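# Clear the cutter off the exposure unit and hold its lid open

### The job

Take the red cutter off the lid of the exposure unit and, with the lid still shut, stand it blade end down in the white mug. Then raise the lid by its bar handle to 45 degrees and hold it there so that a colleague can lay a plate inside; it falls shut if let go, so finish while still holding the handle with the lid steady at 45 degrees. Keep the mug standing, and leave the blue magnet, the roll of black tape and the ink bottle where they are.

Things in the scene. Friction and masses are not known exactly. Their poses are not given: they have to be found in the camera images.
- exposure_unit: Fixed grey bench exposure unit, a flat box 170 mm deep (its x) by 210 mm wide (its y), 40 mm high, with a white lid on top. Origin: centre of its underside on the table; its front faces its own -x, roughly towards the robot; z up. With the lid shut the lid's flat top lies at z = 57 mm.
- lid (a joint): Angle of the white lid, rad: 0 shut, opens upward to at most 1.45; 45 degrees is 0.785. The lid, 170 x 210 x 12 mm, 0.45 kg, swings freely about a level hinge along the unit's y at its back edge and falls shut from any angle when let go (about 2 N upward at the handle carries it).
- lid_handle (a point): Middle of the dark bar handle before the lid's front edge: round, 12 mm thick, parallel to the hinge, its centre line 45 mm off the edge, 88 mm free between its two end arms. Can be pinched from above and turns between the fingers as the lid swings. 215 mm from the hinge; lid shut: at the unit's x = -130, y = 0, z = 51 mm. Site y along the bar.
- lid_hinge (a point): Middle of the lid's hinge line, at the unit's x = +85 mm, y = 0, z = 51 mm. The handle moves on an arc of 215 mm radius about it: at angle q the handle is 215 cos q mm in front of (towards the unit's -x) and 215 sin q mm above it.
- cutter: Red cutter (small knife), loose, 0.06 kg, lying flat on the lid with its blade end roughly towards the robot. 147 mm long along its own y, 22 mm wide (x), 14 mm thick (z). Origin: centre of its underside; z up as it lies. The red handle runs from y = -74 to +46 mm, the thin blade (8 mm wide) from +46 to +74 mm; it balances at about y = -12 mm. +y points to the blade tip.
- blade_tip (a point): Tip of the cutter's blade, at the cutter's y = +73.5 mm, z = 7 mm.
- mug: Plain white mug, loose, 0.3 kg, standing: the round cup is 84 mm across and 91 mm high, inside about 58 mm wide and 84 mm deep, with a handle on its own -y side reaching to y = -58 mm. Origin: on its underside; the cup's axis stands at the mug's x = 0, y = +15.5 mm; z up.
- mug_floor (a point): Centre of the mug's inner floor, on the cup's axis, 7 mm above its underside.
- mug_mouth (a point): Centre of the mug's mouth at rim height, 91 mm above its underside.
- blue_magnet: Blue domed magnet weight, 44 mm across, 36 mm high, loose; origin at the centre of its underside. Not to be moved.
- black_tape: Small roll of black tape lying flat, 62 mm across, 19 mm high, loose; origin at the centre of its underside. Not to be moved.
- ink_bottle: White ink bottle with a blue label and black cap, 44 mm across, 112 mm high, loose; origin at the centre of its underside. Not to be moved.
Not all that is in view belongs to the job. There is more than one size of the cutter; the one meant has the size given above. Leave any purple look-alike of the mug alone.

How it is judged (in metres and radians):
On the way, in this order (a step that is already met when the one before it is completed fails the run):
1. the cutter stands blade end down in the upright mug, let go, and the lid is still shut (horizontal distance between blade_tip and mug_floor below 0.04 m and z of blade_tip in the frame of mug_floor between -0.01 and 0.03 m and angle between cutter's own y axis and vertical above 2.39 rad and contact force between the fingers and cutter below 0.05 N and angle between mug's own z axis and vertical below 0.25 rad and value of joint lid below 0.1 rad), for 0.3 s.
2. the lid is held open at 45 degrees by the fingers at its handle (value of joint lid between 0.685 and 0.885 rad and velocity of joint lid between -0.1 and 0.1 rad/s and contact force between the fingers and lid above 1 N and distance between the grasp point and lid_handle below 0.06 m), for 0.3 s.
At the end, for the whole second after the job is handed in: The lid is still at 45 degrees (0.685 to 0.885 rad), carried by the fingers (over 1 N) at its handle (within 60 mm); the cutter, let go, stands in the upright mug, blade tip within 30 mm above its floor and 40 mm of its centre, leaning less than 43 degrees (all of step 2 and horizontal distance between blade_tip and mug_floor below 0.04 m and z of blade_tip in the frame of mug_floor between -0.01 and 0.03 m and angle between cutter's own y axis and vertical above 2.39 rad and contact force between each of the fingers, lid and cutter below 0.05 N and angle between mug's own z axis and vertical below 0.25 rad and contact force between lid and mug below 0.05 N); the arm keeps its last pose, push and grip.
It fails at once if the mug is knocked over (angle between mug's own z axis and vertical above 0.6 rad).
It fails at once if the magnet, the tape or the ink bottle is moved more than 30 mm (distance of any of blue_magnet, black_tape, ink_bottle from where it was at the start of the episode above 0.03 m).
It also fails if it takes over 54 s, if anything falls off the work surface, if the arm or the gripper's body presses on something with over 40 N, if the wrist force passes 120 N, or if a joint passes its speed limit or range.

### The arm

A 7-joint arm with a two-finger parallel gripper is mounted at the origin on the work surface; the furniture and walls round the work are solid. World frame = base frame: x ahead of the robot, y to its left, z up, the work surface at z = 0. Lengths are in mm, angles in rad, forces in N, time in s.
With the tool pointing down it reaches from about 400 to 850 mm from the base axis. Payload 4.4 kg.
Tool frame: the origin (TCP) lies at the very end of the fingers, on their centre line; the grasp point (between the pads) lies 19 mm behind it (robot.grasp_offset is the distance from the TCP to the grasp point, in mm); z points along the fingers, y is the line along which they close (so a half turn about z gives the same grasp; the last joint's range is limited). The gripper opens to 94 mm and grips with 3 to 60 N. Pads are 16 mm wide; open, the fingers measure 119 mm over their backs; the gripper's body (75 mm by 177 mm) begins 78 mm behind the grasp point.
Start: joints at [1.199, 0.628, 0.038, 1.517, -0.027, 0.996, -0.02], TCP at [195.716, -619.85, 174.178] pointing down, gripper open.
Joint ranges: [-3.06, 3.06], [-0.37, 2.12], [-1.25, 1.32], [0.18, 2.47], [-1.1, 4.24], [0.23, 1.98], [-2.94, 2.94]. Speed limits (rad/s): [2.57, 2.57, 3.14, 3.14, 3.14, 3.14, 3.14].

### API

Orientations are given as a unit quaternion [w, x, y, z].
In Python, from cell import get_state, imaging, ticket, robot gives the robot as it stands.
- The arm moves only by the tool jog_arm, never from a script. Its arguments are lists of equal length, an entry for each row: "delta_pos": the shift along the world's x, y, z in cm, a list of three; "rot": the turn, a rotation vector about the world's x, y, z in degrees, a list of three; "hand": the finger opening in cm, from 0 to 9.4. In form: {"delta_pos": [[x, y, z], ...], "rot": [[rx, ry, rz], ...], "hand": [hand, ...]}. A call has 1 to 12 rows; each row shifts and turns the commanded pose from where the row before left it; what a row does not reach is not made up. A row lasts 1/8 s, in which the tool goes at most 62.5 mm and 10.7 degrees, less where a joint would pass 70% of its speed; a pose out of reach is approached as far as the arm can. A call is refused whole if a number of a shift passes 6.25 or a number of a turn 10.7, either way. A call with a gripper value outside its range is refused whole. The fingers move at their own pace and stop on an object; "grip_force" is the grip in N (left out, the last holds). Time passes only in rows, so rows that do not move let the fingers close. It gives the time, the measured TCP pose, the force, the opening and the grip force at its end, in the units of the state.
- get_state(): the state, without advancing time (a new reading comes with each control period).
- imaging.snapshot(name): name is "side" or "top"; returns (picture, depth): 480x640x3 uint8, red, green, blue; 480x640 float32, mm along the optical axis (not along the pixel's ray), 0 where there is no reading.
- imaging.camera_params(name): a dict with "intrinsics" (3x3 intrinsics, pixels), "world_to_cam" (4x4, takes a point from world to camera coordinates). Camera axes: x right, y down, z forward; pixel columns grow to the right and rows downward; lengths in mm; the calibration is good to about 2 mm. A picture is of the moment at which its call begins. camera_params takes no time and is no camera call.
- ticket.close_job(): hands the job in; it is judged then, once.
Trained networks look in the newest picture that a camera, given by its name, has taken for a name from the list of things; names that differ only in an ending like _2 or _b are one class to them, and where a whole thing is asked for, a point or a joint stands for the part that bears it (a point fixed in the world has none). Each returns a list of dicts, best first, with "conf" (0 to 1); they miss things now and then, are a little off and sometimes report something else, mostly with a low value. They report only what shows in the picture. A call takes as long as a camera call. They do not tell look-alikes from the thing itself.
- imaging.spot_in(query, camera): "xy" ([column, row] in pixels, amid what is visible of it).
- imaging.silhouettes(query, camera): "mask" (480x640 bool, what is visible of it) and "xy" ([column, row] in pixels, amid what is visible of it).
The state is a dict: "time": time; "joint_pos": joint angles; "qd": joint speeds; "joint_efforts": joint torques, N m; "eef_pos": TCP position; "tcp_rot": TCP orientation; "contact_force": force on the tool from outside, world axes, zero at the start; "torque": the same for the moment, N m; "finger_gap": finger opening in mm; "finger_force": force on a finger pad.
Only numpy, scipy, OpenCV 4.12 (cv2) and the standard library are available. Lean on these libraries where they do the work, as an engineer would, in place of code of your own. Each camera call takes 0.05 s, during which the arm holds its last target. There are 200 camera calls.

## Working session

There is one attempt and no reset: what is moved stays moved. The work goes in short steps, Python scripts to look and compute and a tool call to move; the robot and the scene stay as the last step left them, time stands still between calls to the robot, and variables do not carry over. Pictures are saved under pics/ and viewed, at most 10 in all, crops included, and the job is handed in when it is done.

Besides the shell and the picture viewer there is one more tool, called after "Call:" as a command line: name --argument value ..., lists and objects as JSON in quotes. jog_arm: Moves the arm, as the interface text tells. Its arguments: {"type":"object","properties":{"delta_pos":{"type":"array","items":{"type":"array","items":{"type":"number"}}},"rot":{"type":"array","items":{"type":"array","items":{"type":"number"}}},"hand":{"type":"array","items":{"type":"number"}},"grip_force":{"type":"number"}},"required":["delta_pos","rot","hand"]}

```bash
mkdir -p pics; ls
cat > h.py <<'E'
import numpy as np, cv2
from cell import get_state, imaging, ticket, robot
def cloud(cam,depth):
    p=imaging.camera_params(cam);K=np.array(p["intrinsics"]);T=np.linalg.inv(np.array(p["world_to_cam"]))
    v,u=np.mgrid[0:480,0:640]
    c=np.stack([(u-K[0,2])/K[0,0]*depth,(v-K[1,2])/K[1,1]*depth,depth],-1)
    w=c@T[:3,:3].T+T[:3,3]; w[depth<=0]=np.nan
    return w
def save(name,img): cv2.imwrite(f"pics/{name}.png",cv2.cvtColor(img,cv2.COLOR_RGB2BGR))
E
python3 - <<'E'
from h import *
for c in("top","side"):
    im,d=imaging.snapshot(c); save(c+"0",im); w=cloud(c,d); np.savez(f"/tmp/{c}0.npz",im=im,w=w)
    for q in ["cutter","mug","exposure_unit","lid_handle","blue_magnet","black_tape","ink_bottle"]:
        for r in imaging.silhouettes(q,c)[:4]:
            P=w[r["mask"]]; P=P[~np.isnan(P[:,0])]
            print(c,q,round(r["conf"],2),np.round(r["xy"]),r["mask"].sum(),np.round(np.nanmedian(P,0)) if len(P) else None, np.round(np.percentile(P[:,2],95)) if len(P) else None)
s=get_state();print(s["time"],s["eef_pos"],s["tcp_rot"],s["contact_force"])
E
```

```text
pics
top cutter 0.91 [205. 248.] 387 [500. 348.  70.] 75.0
top cutter 0.72 [207. 188.] 203 [706. 365.   7.] 14.0
top cutter 0.65 [205. 268.] 5083 [468. 343.  57.] 62.0
top mug 0.86 [364. 261.] 965 [490. -72.  30.] 91.0
top mug 0.83 [442. 338.] 1172 [ 284. -276.   25.] 91.0
top mug 0.64 [204. 263.] 4816 [468. 344.  57.] 61.0
top mug 0.47 [207. 250.] 444 [497. 346.  70.] 75.0
top exposure_unit 0.94 [208. 269.] 5161 [466. 342.  56.] 62.0
top lid_handle 0.61 [207. 268.] 4879 [468. 343.  57.] 62.0
top blue_magnet 0.69 [364. 261.] 1042 [491. -74.  29.] 91.0
top blue_magnet 0.45 [281. 246.] 193 [525. 155.  29.] 37.0
top black_tape 0.86 [408. 252.] 355 [ 528. -199.   16.] 23.0
top ink_bottle 0.58 [440. 239.] 353 [ 537. -277.   78.] 112.0
side cutter 0.8 [250. 332.] 1061 [499. 353.  70.] 72.0
side cutter 0.68 [156. 331.] 327 [704. 370.   8.] 11.0
side mug 0.84 [346. 230.] 1519 [475. -39.  60.] 89.0
side mug 0.64 [442. 209.] 1394 [ 280. -233.   60.] 89.0
side exposure_unit 0.73 [264. 359.] 10958 [453. 389.  56.] 58.0
side lid_handle 0.74 [265. 357.] 9112 [462. 375.  56.] 58.0
side blue_magnet 0.6 [286. 289.] 369 [524. 171.  23.] 34.0
side ink_bottle 0.71 [353. 188.] 513 [ 542. -267.   55.] 108.0
0.8 [ 195.72444992 -619.83970981  174.19462987] [1.18394858e-05 9.88332211e-01 1.52313622e-01 1.02125819e-05] [ 0.9888532   0.7500757  -0.40165729]
```

View pics/top0.png

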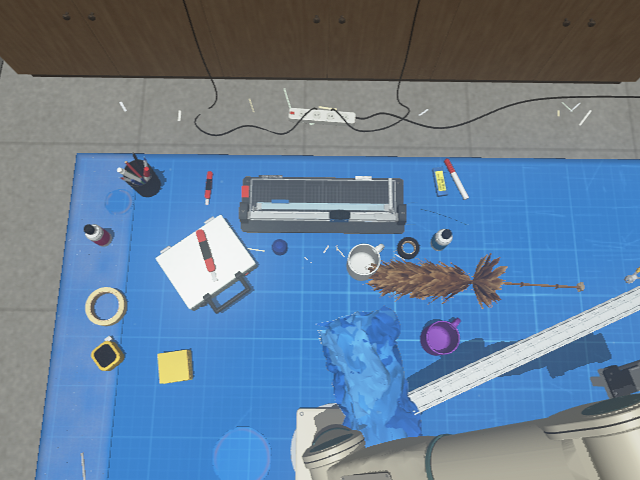

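View pics/side0.png

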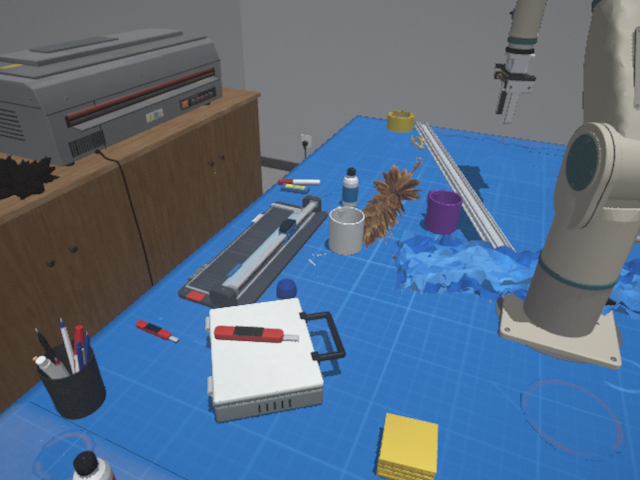

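Cutter candidates: the red one on the lid at top (205,248), and a small red one on the mat at (207,188). The one on the lid fits the description because it lies on the lid and is the longer of the two. The white mug is at (364,261) and the purple look-alike is at (442,338). I'll confirm with a crop and measure at the same time.

Run:
```python
from h import *
Z=np.load("/tmp/top0.npz");im,w=Z["im"],Z["w"]
a=cv2.resize(im[205:325,145:270],None,fx=4,fy=4,interpolation=cv2.INTER_CUBIC)
b=cv2.resize(im[225:305,335:415],None,fx=3.6,fy=3.6,interpolation=cv2.INTER_CUBIC)
b=cv2.copyMakeBorder(b,0,a.shape[0]-b.shape[0],0,0,cv2.BORDER_CONSTANT); save("crop",np.hstack([a,b]))
x,y,z=w[...,0],w[...,1],w[...,2]
# lid top
m=(np.abs(z-57)<6)&(np.abs(x-466)<170)&(np.abs(y-342)<170)&(im.min(-1)>170)
n,l,st,c=cv2.connectedComponentsWithStats(m.astype(np.uint8)); k=1+np.argmax(st[1:,4])
h=cv2.morphologyEx((l==k).astype(np.uint8),cv2.MORPH_CLOSE,np.ones((15,15)))
r=cv2.minAreaRect(w[(h>0)&~np.isnan(x)][:,:2].astype(np.float32));print("lid",r,np.nanmedian(z[l==k]))
# cutter
for s,cam in (("top",Z),("side",np.load("/tmp/side0.npz"))):
    W=cam["w"];I=cam["im"].astype(int)
    m=(W[...,2]>62)&(W[...,2]<85)&(np.abs(W[...,0]-490)<110)&(np.abs(W[...,1]-345)<100)
    P=W[m]; r=cv2.minAreaRect(P[:,:2].astype(np.float32));print(s,"cutter",r,np.percentile(P[:,2],[5,50,95]))
    red=m&(I[...,0]>130)&(I[...,1]<90); R=W[red]; print("red",R[:,:2].min(0),R[:,:2].max(0))
    # handle bar dark
    m=(I.max(-1)<90)&(W[...,2]>35)&(W[...,2]<70)&(np.abs(W[...,0]-400)<140)&(np.abs(W[...,1]-300)<140)
    P=W[m]; print("handle",len(P),cv2.minAreaRect(P[:,:2].astype(np.float32)) if len(P)>3 else 0)
    m=(W[...,2]>84)&(W[...,2]<96)&(np.abs(W[...,0]-490)<80)&(np.abs(W[...,1]+72)<80)&(I.min(-1)>120)
    P=W[m]; print("mug rim",len(P),cv2.minEnclosingCircle(P[:,:2].astype(np.float32)),P[:,:2].min(0),P[:,:2].max(0))
print(imaging.camera_params("top")["world_to_cam"])
```

```text
lid ((486.6175231933594, 357.95648193359375), (192.51889038085938, 208.81320190429688), 36.51774597167969) 56.69766893555925
top cutter ((486.660400390625, 344.097900390625), (187.90338134765625, 207.53225708007812), 89.49462127685547) [62.38848714 69.03666585 75.03802152]Traceback (most recent call last):
  File "<stdin>", line 17, in <module>
    return umr_minimum(a, axis, None, out, keepdims, initial, where)
ValueError: zero-size array to reduction operation minimum which has no identity
```

View pics/crop.png

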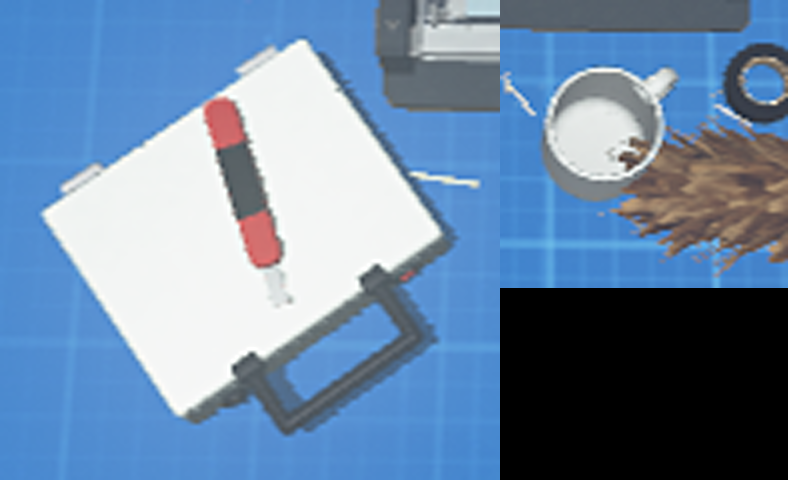

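The crop confirms the cutter on the lid, with red ends, a dark middle and the blade pointing down-right. The white mug is empty, and a dried plant's tip pokes over its right rim. Next I'll intersect pixel rays with known planes for cleaner numbers.

```bash
cat >> h.py <<'E'
def plane(cam,uv,z):
    p=imaging.camera_params(cam);K=np.array(p["intrinsics"]);T=np.linalg.inv(np.array(p["world_to_cam"]))
    uv=np.atleast_2d(np.asarray(uv,float)); d=np.c_[uv,np.ones(len(uv))]@np.linalg.inv(K).T@T[:3,:3].T; o=T[:3,3]
    return (o+d*((z-o[2])/d[:,2:])) [:,:2]
E
python3 - <<'E'
from h import *
for cam in("top","side"):
    Z=np.load(f"/tmp/{cam}0.npz");I=Z["im"].astype(int);w=Z["w"]
    hsv=cv2.cvtColor(Z["im"],cv2.COLOR_RGB2HSV)
    v,u=np.mgrid[0:480,0:640]
    box={"top":(185,230,220,290),"side":(205,305,320,350)}[cam]
    B=(u>box[0])&(u<box[1])&(v>box[2])&(v<box[3])
    red=B&(I[...,0]-I[...,1]>50); dark=B&(I.max(-1)<110)&(w[...,2]>58)
    uv=np.argwhere(red|dark)[:,::-1]; P=plane(cam,uv,57+10)
    r=cv2.minAreaRect(P.astype(np.float32)); print(cam,"cutter red",r,cv2.boxPoints(r).round().tolist(), plane(cam,np.argwhere(red)[:,::-1],67).mean(0))
    n={"top":(145,215,270,325),"side":(200,295,335,420)}[cam]
    B=(u>n[0])&(u<n[2])&(v>n[1])&(v<n[3])
    white=(B&(I.min(-1)>(170 if cam=="top" else 185))&(w[...,2]>48)).astype(np.uint8)
    white=cv2.morphologyEx(white,cv2.MORPH_OPEN,np.ones((5,5)))
    pts=np.argwhere(white>0)[:,::-1]; hull=cv2.convexHull(pts.astype(np.int32))[:,0]
    r=cv2.minAreaRect(plane(cam,hull,57).astype(np.float32)); print("lid",r,cv2.boxPoints(r).round().tolist())
    n={"top":(333,235,386,290),"side":(322,200,372,262)}[cam]
    B=(u>n[0])&(u<n[2])&(v>n[1])&(v<n[3])&(w[...,2]>86)
    P=plane(cam,np.argwhere(B)[:,::-1],91); print("rim",len(P),P.min(0),P.max(0))
E
```

```text
top cutter red ((503.859130859375, 350.8231201171875), (118.78219604492188, 21.290616989135742), 20.49561882019043) [[445.0, 340.0], [452.0, 320.0], [563.0, 362.0], [556.0, 382.0]] [502.37093219 350.47639658]
lid ((480.07781982421875, 352.7570495605469), (175.61590576171875, 208.1658935546875), 36.49339294433594) [[348.0, 384.0], [471.0, 217.0], [613.0, 321.0], [489.0, 489.0]]
rim 138 [ 436.35322616 -116.08654266] [519.03218064 -27.11581454]
side cutter red ((503.1419677734375, 354.1495056152344), (118.88154602050781, 32.81593322753906), 20.178014755249023) [[442.0, 349.0], [453.0, 318.0], [565.0, 359.0], [553.0, 390.0]] [501.31282459 356.19026024]
lid ((476.97235107421875, 355.9228515625), (166.71286010742188, 209.66880798339844), 36.51567840576172) [[348.0, 391.0], [472.0, 222.0], [606.0, 321.0], [482.0, 490.0]]
rim 160 [ 436.47742261 -106.74582178] [521.13058883 -16.90789404]
```

Call:
jog_arm --delta_pos '[[2.4, 5.2, 2.5], [2.4, 5.2, 2.5], [2.4, 5.2, 1], [2.4, 5.2, 0], [2.4, 5.2, 0], [2.4, 5.2, 0], [2.4, 5.2, 0], [2.4, 5.2, 0], [2.4, 5.2, 0], [2.4, 5.2, 0], [1.2, 5.8, 0], [1.2, 5.8, 0]]' --rot '[[0, 0, 0], [0, 0, 0], [0, 0, 0], [0, 0, 0], [0, 0, 0], [0, 0, 0], [0, 0, 0], [0, 0, 0], [0, 0, 0], [0, 0, 0], [0, 0, 1.5], [0, 0, 1.5]]' --hand '[6, 6, 6, 6, 6, 6, 6, 6, 6, 6, 6, 6]'

```text
time: 2.3
eef_pos: [460.2, 17.9, 234.5]
tcp_rot: [0.0, 0.984, 0.178, 0.001]
contact_force: [1.5, -1.1, 0.1]
finger_gap: 59.9
finger_force: 0.0
```

Call:
jog_arm --delta_pos '[[1.2, 5.8, 0], [1.2, 5.8, 0], [1.2, 5.8, 0], [1.2, 5.8, 0], [1.2, 5.8, -2], [1.2, 5.8, -2], [0, 0, 0]]' --rot '[[0, 0, 0], [0, 0, 0], [0, 0, 0], [0, 0, 0], [0, 0, 0], [0, 0, 0], [0, 0, 0]]' --hand '[6, 6, 6, 6, 6, 6, 6]'

```text
time: 3.18
eef_pos: [529.0, 369.4, 191.4]
tcp_rot: [-0.001, 0.983, 0.182, -0.002]
contact_force: [-0.6, 0.5, 0.1]
finger_gap: 59.7
finger_force: 0.0
```

Call:
jog_arm --delta_pos '[[0.6, -0.5, -4], [0, 0, -4], [0, 0, -3.2], [0, 0, -1.4], [0, 0, -0.6], [0, 0, 0], [0, 0, 0]]' --rot '[[0, 0, 0], [0, 0, 0], [0, 0, 0], [0, 0, 0], [0, 0, 0], [0, 0, 0], [0, 0, 0]]' --hand '[6, 6, 6, 6, 6, 5, 4]'

```text
time: 4.05
eef_pos: [538.5, 359.7, 63.5]
tcp_rot: [-0.0, 0.984, 0.178, 0.001]
contact_force: [-0.5, -0.7, -0.3]
finger_gap: 43.7
finger_force: 0.0
```

Call:
jog_arm --delta_pos '[[-0.1, 0.3, -0.3], [0, 0, 0], [0, 0, 0], [0, 0, 0], [0, 0, 0]]' --rot '[[0, 0, 0], [0, 0, 0], [0, 0, 0], [0, 0, 0], [0, 0, 0]]' --hand '[3, 1.5, 1.5, 1.5, 1.5]' --grip_force 5

```text
time: 4.68
eef_pos: [536.8, 362.0, 59.2]
tcp_rot: [0.0, 0.984, 0.178, 0.0]
contact_force: [0.6, 0.1, 0.6]
finger_gap: 14.9
finger_force: 0.0
```

Run:
```python
from h import *
a,_=imaging.snapshot("side");b,_=imaging.snapshot("top")
a=cv2.resize(a[270:400,190:350],None,fx=2.5,fy=2.5);b=cv2.resize(b[205:325,145:270],None,fx=2.7,fy=2.7)
b=cv2.copyMakeBorder(b,0,a.shape[0]-b.shape[0] if a.shape[0]>b.shape[0] else 0,0,0,cv2.BORDER_CONSTANT)[:a.shape[0]]
save("g1",np.hstack([a,b]))
```

```text
(no output)
```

View pics/g1.png

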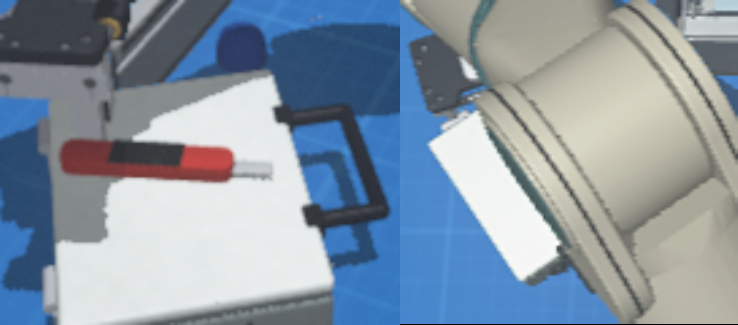

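Run:
```python
from h import *
s=get_state(); print(s["time"],s["eef_pos"],s["joint_pos"].round(3))
p=imaging.camera_params("side");K=np.array(p["intrinsics"]);T=np.array(p["world_to_cam"])
def pr(P): c=T[:3,:3]@np.array(P,float)+T[:3,3]; c=K@c; return (c[:2]/c[2]).round(1)
print("tcp",pr(s["eef_pos"]),pr([536.8,362,59]),"crop",(pr(s["eef_pos"])-[190,270])*2.5)
im,d=imaging.snapshot("side"); w=cloud("side",d)
v,u=np.mgrid[0:480,0:640]
I=im.astype(int);red=(I[...,0]-I[...,1]>50)&(u>205)&(u<305)&(v>315)&(v<350)
P=plane("side",np.argwhere(red)[:,::-1],69);r=cv2.minAreaRect(P.astype(np.float32));print(r)
Q=w[red];print("depth based",np.nanmedian(Q,0),cv2.minAreaRect(Q[:,:2].astype(np.float32)))
for (c,rr) in [(105,115),(110,80),(105,135)]:
    print((c,rr),w[270+int(rr/2.5),190+int(c/2.5)])
```

```text
4.775 [536.77675735 362.09099462  59.19006175] [-0.513  0.763 -0.21   1.621  0.207  0.779 -2.027]
tcp [228.9 333.8] [228.9 333.9] crop [ 97.25 159.5 ]
((501.25506591796875, 356.18035888671875), (117.28427124023438, 31.843961715698242), 20.483835220336914)
depth based [492.02534741 357.40814403  68.50662476] ((502.62066650390625, 352.2824401855469), (116.59122467041016, 23.032413482666016), 19.69719696044922)
(105, 115) [532.42139293 353.39737927  94.98721113]
(110, 80) [532.56762405 343.30376308 118.19343631]
(105, 135) [546.20475962 337.60112229  57.460105  ]
```

Run:
```python
from h import *
a,_=imaging.snapshot("side")
save("g2",cv2.resize(a[230:360,170:310],None,fx=5,fy=4.6,interpolation=cv2.INTER_CUBIC))
```

```text
(no output)
```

View pics/g2.png

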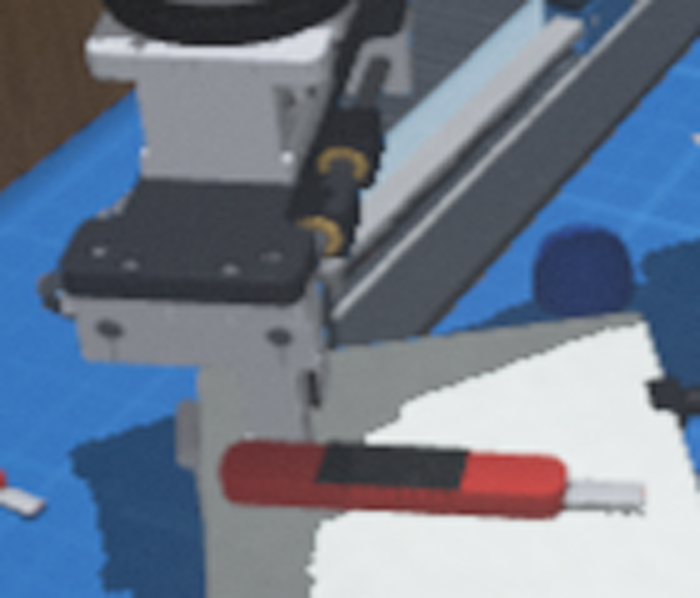

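Run:
```python
from h import *
im,d=imaging.snapshot("side"); w=cloud("side",d)
for X,Y in [(110,270),(280,270),(190,330),(100,330),(280,330),(310,390),(310,420),(290,390),(250,400),(220,400),(250,430),(330,400),(180,430),(400,150),(350,200)]:
    c,r=170+X//5,230+int(Y/4.6); print((X,Y),w[r,c].round(), im[r,c])
print(get_state()["contact_force"],get_state()["finger_gap"],get_state()["finger_force"])
```

```text
(110, 270) [522. 450. 230.] [60 65 74]
(280, 270) [480. 430. 230.] [61 65 72]
(190, 330) [507. 438. 203.] [130 132 140]
(100, 330) [532. 446. 201.] [68 72 79]
(280, 330) [483. 429. 205.] [104 106 113]
(310, 390) [533. 352.  98.] [55 57 60]
(310, 420) [551. 330.  56.] [124 127 129]
(290, 390) [522. 378. 124.] [132 135 141]
(250, 400) [535. 382. 118.] [133 136 140]
(220, 400) [588. 332.  56.] [132 137 137]
(250, 430) [535. 384. 104.] [132 135 141]
(330, 400) [551. 316.  57.] [135 140 140]
(180, 430) [592. 352.  54.] [108 110 116]
(400, 150) [641. 119.  22.] [166 188 203]
(350, 200) [499. 366. 206.] [49 52 57]
[-0.68799807  0.02313438 -0.77441826] 14.877200742358182 0.0
```

Run:
```python
from h import *
im,d=imaging.snapshot("side"); w=cloud("side",d)
for X in (240,265,300,400):
  for r in range(322,345,2): print(X,r,w[r,170+X//5].round(), im[r,170+X//5])
p=np.linalg.inv(np.array(imaging.camera_params("side")["world_to_cam"]));print(p[:3,3])
```

```text
240 322 [573. 342.  56.] [132 137 139]
240 324 [569. 348.  57.] [134 139 139]
240 326 [557. 363.  70.] [108  64  66]
240 328 [554. 367.  70.] [107  52  53]
240 330 [552. 371.  70.] [109  51  54]
240 332 [548. 376.  71.] [112  53  54]
240 334 [545. 380.  72.] [119  56  58]
240 336 [546. 380.  66.] [119  56  56]
240 338 [548. 379.  60.] [115  55  57]
240 340 [547. 381.  57.] [130 125 126]
240 342 [545. 384.  57.] [134 138 139]
240 344 [542. 388.  56.] [133 138 139]
265 322 [531. 382. 106.] [132 135 141]
265 324 [531. 382. 101.] [133 136 142]
265 326 [550. 359.  70.] [106  59  62]
265 328 [546. 364.  71.] [106  51  54]
265 330 [544. 368.  71.] [110  54  56]
265 332 [541. 372.  70.] [112  54  56]
265 334 [539. 376.  70.] [120  56  58]
265 336 [541. 373.  63.] [120  54  56]
265 338 [540. 376.  60.] [118  56  58]
265 340 [538. 378.  59.] [129 119 119]
265 342 [537. 381.  57.] [134 140 139]
265 344 [534. 385.  57.] [134 139 140]
300 322 [521. 376. 105.] [118 119 125]
300 324 [520. 377. 102.] [124 127 132]
300 326 [538. 354.  70.] [110  81  84]
300 328 [536. 358.  70.] [106  52  54]
300 330 [534. 362.  69.] [110  55  57]
300 332 [530. 367.  71.] [112  56  57]
300 334 [529. 369.  68.] [118  56  57]
300 336 [529. 370.  65.] [121  58  59]
300 338 [529. 371.  61.] [117  55  57]
300 340 [529. 371.  56.] [124 105 106]
300 342 [527. 375.  55.] [134 139 140]
300 344 [524. 379.  56.] [134 139 139]
400 322 [521. 318.  56.] [230 234 234]
400 324 [518. 323.  56.] [229 233 233]
400 326 [505. 342.  73.] [174 181 181]
400 328 [504. 344.  71.] [54 57 60]
400 330 [502. 349.  71.] [55 58 60]
400 332 [499. 353.  70.] [51 54 59]
400 334 [496. 358.  72.] [56 59 62]
400 336 [495. 360.  70.] [120  62  62]
400 338 [496. 359.  63.] [130  62  62]
400 340 [496. 360.  60.] [122  61  60]
400 342 [495. 361.  56.] [224 225 225]
400 344 [493. 365.  57.] [231 235 235]
[182.43623031 821.75214953 618.91368701]
```

The side depth shows the near finger ending at z ≈ 98, while the TCP is reported at 59. So the fingertips are about 38 mm higher than the state says. I'll open, step down while watching the force, and check.

Call:
jog_arm --delta_pos '[[0, 0, 0], [0, 0, 0], [0, 0, -1], [0, 0, -0.8], [0, 0, -0.8], [0, 0, 0]]' --rot '[[0, 0, 0], [0, 0, 0], [0, 0, 0], [0, 0, 0], [0, 0, 0], [0, 0, 0]]' --hand '[5, 6, 6, 6, 6, 6]'

```text
time: 5.72
eef_pos: [536.0, 361.6, 32.1]
tcp_rot: [0.0, 0.984, 0.178, -0.001]
contact_force: [0.6, -0.9, 0.2]
finger_gap: 60.1
finger_force: 0.0
```

Run:
```python
from h import *
s=get_state();print(s["eef_pos"],s["contact_force"],s["joint_pos"].round(3))
im,d=imaging.snapshot("side"); w=cloud("side",d)
save("g3",cv2.resize(im[230:360,170:310],None,fx=5,fy=4.6,interpolation=cv2.INTER_CUBIC))
```

```text
[536.0226045  361.63961406  32.06853549] [ 0.63934337 -0.92885612  0.15473814] [-0.518  0.798 -0.202  1.636  0.217  0.731 -2.035]
```

View pics/g3.png

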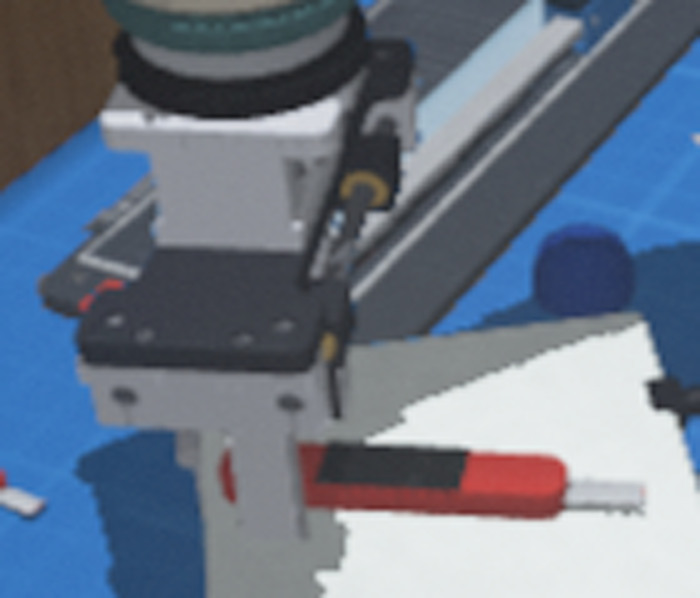

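The near finger now stands in front of the cutter, near its back end, with the tip at about z = 70. That confirms the height offset of about +38 mm. I'll go down 10 mm more and close.

Call:
jog_arm --delta_pos '[[0, 0, -0.5], [0, 0, -0.5], [0, 0, 0], [0, 0, 0], [0, 0, 0], [0, 0, 0]]' --rot '[[0, 0, 0], [0, 0, 0], [0, 0, 0], [0, 0, 0], [0, 0, 0], [0, 0, 0]]' --hand '[6, 5, 3, 1.5, 1.5, 1.5]' --grip_force 5

```text
time: 6.52
eef_pos: [537.1, 362.5, 25.9]
tcp_rot: [-0.0, 0.984, 0.178, 0.001]
contact_force: [-4.0, -3.0, 17.5]
finger_gap: 57.3
finger_force: 8.5
```

Call:
jog_arm --delta_pos '[[0, 0, 0.5], [0, 0, 0], [0, 0, 0], [0, 0, 0], [0, 0, 0], [0, 0, 0]]' --rot '[[0, 0, 0], [0, 0, 0], [0, 0, 0], [0, 0, 0], [0, 0, 0], [0, 0, 0]]' --hand '[5, 4, 3, 1.5, 1.5, 1.5]' --grip_force 5

```text
time: 7.28
eef_pos: [536.6, 362.0, 27.9]
tcp_rot: [0.0, 0.984, 0.178, -0.0]
contact_force: [-0.7, 0.2, -0.0]
finger_gap: 21.8
finger_force: 5.0
```

Gripped: 21.8 mm at 5 N. I'll lift and see whether the blade end droops.

Call:
jog_arm --delta_pos '[[0, 0, 1], [0, 0, 2], [0, 0, 3], [0, 0, 4], [0, 0, 4], [0, 0, 3], [0, 0, 0], [0, 0, 0]]' --rot '[[0, 0, 0], [0, 0, 0], [0, 0, 0], [0, 0, 0], [0, 0, 0], [0, 0, 0], [0, 0, 0], [0, 0, 0]]' --hand '[1.5, 1.5, 1.5, 1.5, 1.5, 1.5, 1.5, 1.5]' --grip_force 5

```text
time: 8.28
eef_pos: [536.3, 361.7, 198.1]
tcp_rot: [0.0, 0.984, 0.178, -0.0]
contact_force: [0.7, -0.9, -1.4]
finger_gap: 21.7
finger_force: 5.0
```

```bash
cat >> h.py <<'E'
def cutter(cam="side",u0=0,u1=640,v0=0,v1=480):
    im,d=imaging.snapshot(cam); w=cloud(cam,d);I=im.astype(int)
    v,u=np.mgrid[0:480,0:640]
    m=(I[...,0]-I[...,1]>45)&(I[...,0]-I[...,2]>40)&(u>=u0)&(u<u1)&(v>=v0)&(v<v1)&(w[...,2]>50)
    n,l,st,c=cv2.connectedComponentsWithStats(cv2.dilate(m.astype(np.uint8),np.ones((3,3))))
    P=w[m]; return im,w,m,P
E
python3 - <<'E'
from h import *
s=get_state();print(s["time"],s["eef_pos"],s["finger_gap"],s["finger_force"])
im,w,m,P=cutter("side",150,400,100,400)
t=np.array([536,362,0]);P=P[np.linalg.norm(P[:,:2]-t[:2],axis=1)<160]
c=np.median(P,0);print(len(P),c.round(),P.min(0).round(),P.max(0).round());u,_,vt=np.linalg.svd(P-P.mean(0),full_matrices=False);print("axis",vt[0].round(2))
save("l1",cv2.resize(im[150:400,150:400],None,fx=2.2,fy=2.2))
E
```

```text
8.275 [536.27748871 361.65414604 198.05974297] 21.720808261972376 4.995696097612381
600 [477. 350. 237.] [447. 325. 227.] [560. 381. 242.]
axis [-0.92 -0.38  0.01]
```

View pics/l1.png

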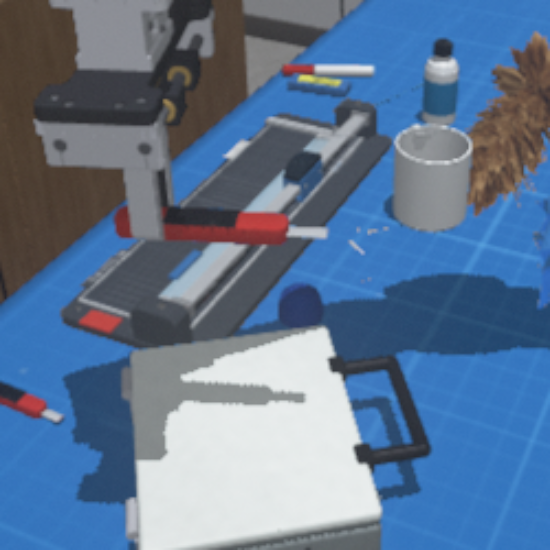

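The cutter is held level, with its tip-side handle at z ≈ 240. It doesn't droop, so I have to tilt the tool. I'll fit a simple kinematic model to the states seen so far to choose a reachable tilt direction, and fit the mug circle.

```bash
cat > kin.py <<'E'
import numpy as np
from scipy.spatial.transform import Rotation as R
from scipy.optimize import least_squares
C=np.array([[0,-1,0],[1,0,0],[0,0,1.]])  # columns: tool x = +ly, tool y=-lx
lo=np.array([-3.06,-.37,-1.25,.18,-1.1,.23,-2.94]);hi=np.array([3.06,2.12,1.32,2.47,4.24,1.98,2.94])
def fk(q,p):
    d1,d3,a3,d5,a5,d7,a7,o=p
    z=lambda a:R.from_euler('z',a).as_matrix(); y=lambda a:R.from_euler('y',a).as_matrix()
    M=z(-q[0]+o)@y(q[1])@z(-q[2]); e=np.array([0,0,d1])+M@[a3,0,d3]
    M=M@y(q[3])@z(-q[4]); e=e+M@[a5,0,d5]
    M=M@y(q[5])@z(-q[6]); M2=M@C
    return e+M@[0,0,d7]+ (M@z(q[6]))@[a7,0,0], M2
D=[([1.19917651,.62836332,.03848828,1.51742301,-.02696605,.99629741,-.02000464],[195.7,-619.8,174.2],[0,.98833,.15231,0]),
   ([-.513,.763,-.21,1.621,.207,.779,-2.027],[536.8,362.1,59.2],[0,.984,.178,0]),
   ([-.518,.798,-.202,1.636,.217,.731,-2.035],[536.0,361.6,32.1],[0,.984,.178,0])]
E
python3 - <<'E'
from kin import *
from h import get_state
s=get_state();D.append((s["joint_pos"].tolist(),s["eef_pos"].tolist(),s["tcp_rot"].tolist()))
for q,x,r in D:
    M=fk(q,[0]*8)[1]; print("ori err deg",np.degrees((R.from_matrix(M).inv()*R.from_quat(np.roll(r,-1))).as_rotvec()).round(2))
def res(p): return np.concatenate([fk(q,p)[0]-x for q,x,r in D])/2
def full(p): return np.r_[res(p),(p-p0)*np.array([1,1,1,1,1,1,1,500])*0.005]
p0=np.array([333,316,0,384,0,300,0,0.])
f=least_squares(full,p0);print(f.x.round(3),"res",(res(f.x)*2).round(1)); np.save("/tmp/p.npy",f.x); import json; json.dump([ [list(map(float,a)) for a in d] for d in D],open("/tmp/D.json","w"))
print(s["joint_pos"].round(3))
from h import np as _n
import numpy as np
from scipy.optimize import least_squares as L
S=np.load("/tmp/side0.npz")["w"].reshape(-1,3);T=np.load("/tmp/top0.npz");
for n,W,I in(("side",S,np.load("/tmp/side0.npz")["im"]),("top",T["w"].reshape(-1,3),T["im"])):
    P=W[(W[:,2]>15)&(W[:,2]<85)&(np.hypot(W[:,0]-478,W[:,1]+66)<75)&(I.reshape(-1,3).min(1)>110)]
    if n=="top": P=W[(W[:,2]>86)&(W[:,2]<95)&(np.hypot(W[:,0]-478,W[:,1]+66)<70)&(I.reshape(-1,3).min(1)>130)]
    rad=42 if n=="side" else 35.5
    g=L(lambda c:np.hypot(P[:,0]-c[0],P[:,1]-c[1])-rad,[478,-64],loss="soft_l1",f_scale=3);print(n,"mug axis",g.x.round(1),len(P),np.median(abs(g.fun)))
E
```

```text
ori err deg [ 0. -0.  0.]
ori err deg [ 0.01 -0.03  0.  ]
ori err deg [0.03 0.07 0.04]
ori err deg [-0. -0. -0.]
[ 2.85176e+02  5.57227e+02 -9.43100e+00  3.92456e+02 -1.64200e+00
  3.57025e+02  6.54000e-01 -4.30000e-02] res [-0.2  0.5 -1.6  0.  -0.1  0.1  0.   0.2  0.2  0.3  0.2  1.3]
[-0.494  0.611 -0.243  1.492  0.159  1.06  -1.986]
side mug axis [480.  -66.6] 1153 1.4082392325002502
top mug axis [479.  -69.3] 127 4.690964926226236
```

```bash
cat > ik.py <<'E'
from kin import *
import json
p=np.load("/tmp/p.npy")
def ik(x,M,q0,m=0.08):
    def f(q):
        X,O=fk(q,p); return np.r_[(X-x)/20,R.from_matrix(O.T@M).as_rotvec()*8,(q-q0)*0.01]
    g=least_squares(f,np.clip(q0,lo+m+.01,hi-m-.01),bounds=(lo+m,hi-m)); X,O=fk(g.x,p)
    return g.x,np.linalg.norm(X-x),np.degrees(R.from_matrix(O.T@M).magnitude())
def frame(psi,t):
    h=np.array([np.cos(psi),np.sin(psi),0]);Z=np.array([0,0,1.])
    z=np.sin(t)*h-np.cos(t)*Z; x=np.sin(t)*Z+np.cos(t)*h
    return np.c_[x,np.cross(z,x),z]
E
python3 - <<'E'
from ik import *
q0=np.array([-.494,.611,-.243,1.492,.159,1.06,-1.986])
seeds=[q0,np.array([0.1,.6,0,1.6,.5,1.2,1.5]),np.array([0.1,.6,0,1.6,1.2,1.2,-1.5]),np.array([0.1,.6,0,1.6,.8,1.2,0])]
for t in (65,80):
  for ps in range(-180,180,20):
    M=frame(np.radians(ps),np.radians(t)); b=-M[:,0]
    x=np.array([479,-67,15])-122*b+5*M[:,2]-[0,0,31]
    best=min((ik(x,M,s) for s in seeds),key=lambda r:r[1]+10*r[2])
    if best[1]+best[2]<5: print(t,ps,best[0].round(2),round(best[1],1),round(best[2],1))
E
```

```text
65 -180 [ 0.1   1.11 -0.11  1.33  0.13  1.84  1.55] 0.0 0.0
65 -160 [-0.02  1.09 -0.11  1.39  0.34  1.79  1.7 ] 0.0 0.0
65 -140 [-0.14  1.05 -0.1   1.52  0.54  1.67  1.8 ] 0.0 0.0
65 -120 [-0.25  1.   -0.1   1.69  0.75  1.52  1.83] 0.0 0.0
65 -100 [-0.34  0.95 -0.1   1.9   0.99  1.36  1.79] 0.0 0.0
65 -80 [-0.38  0.92 -0.12  2.13  1.31  1.25  1.65] 0.0 0.0
65 -60 [-0.38  0.92 -0.15  2.36  1.71  1.27  1.44] 0.0 0.0
65 60 [ 1.17  1.09 -0.78  2.18 -1.02  0.52  1.18] 0.0 0.0
65 80 [ 0.69  0.94 -0.13  1.95 -0.95  1.18  1.27] 0.0 0.0
65 100 [ 0.61  0.99 -0.15  1.73 -0.67  1.36  1.17] 0.0 0.0
65 120 [ 0.49  1.04 -0.15  1.55 -0.46  1.55  1.18] 0.0 0.0
65 140 [ 0.36  1.09 -0.14  1.41 -0.27  1.72  1.26] 0.0 0.0
65 160 [ 0.23  1.11 -0.12  1.34 -0.07  1.82  1.4 ] 0.0 0.0
80 -140 [-0.27  1.22  0.06  1.32  0.51  1.9   1.91] 0.0 0.0
80 -120 [-0.34  1.16 -0.04  1.54  0.74  1.75  1.84] 0.0 0.0
80 -100 [-0.46  1.1  -0.04  1.78  0.95  1.57  1.76] 0.0 0.0
80 -80 [-0.54  1.08 -0.05  2.05  1.22  1.45  1.57] 0.0 0.0
80 -60 [-0.54  1.12 -0.13  2.32  1.56  1.51  1.27] 0.0 0.0
80 60 [ 1.49  1.55 -1.17  2.11 -0.14  0.46  0.45] 0.0 0.0
80 80 [ 0.81  1.1  -0.18  1.84 -0.91  1.39  1.31] 0.0 0.0
80 100 [ 0.69  1.15 -0.19  1.59 -0.67  1.6   1.17] 0.0 0.0
80 120 [ 0.55  1.21 -0.18  1.36 -0.49  1.82  1.15] 0.0 0.0
```

Plan: yaw +229° with the cutter level while travelling to the mug. Then tilt 80° so the tool points away from the +y side, clear of the ink bottle and tape, and the blade points down.

Call:
jog_arm --delta_pos '[[0, -1.0, 1.0], [-0.3, -2.0, 1.0], [-0.3, -2.0, 1.0], [-0.3, -2.0, 1.0], [-0.3, -2.0, 0], [-0.3, -2.0, 0], [-0.3, -2.0, 0], [-0.3, -2.0, 0], [-0.3, -2.0, 0], [-0.3, -2.0, 0], [-0.3, -2.0, 0], [-0.3, -2.0, 0]]' --rot '[[0, 0, 10.4], [0, 0, 10.4], [0, 0, 10.4], [0, 0, 10.4], [0, 0, 10.4], [0, 0, 10.4], [0, 0, 10.4], [0, 0, 10.4], [0, 0, 10.4], [0, 0, 10.4], [0, 0, 10.4], [0, 0, 10.4]]' --hand '[1.5, 1.5, 1.5, 1.5, 1.5, 1.5, 1.5, 1.5, 1.5, 1.5, 1.5, 1.5]' --grip_force 25

```text
time: 9.82
eef_pos: [502.7, 131.1, 237.0]
tcp_rot: [-0.001, 0.295, 0.955, -0.001]
contact_force: [0.0, -0.9, -0.4]
finger_gap: 21.6
finger_force: 25.0
```

Call:
jog_arm --delta_pos '[[-0.3, -2.0, 0], [-0.3, -2.0, 0], [-0.3, -2.0, 0], [-0.3, -2.0, 0], [-0.3, -2.0, 0], [-0.3, -2.0, 0], [-0.3, -2.0, 0], [-0.3, -2.0, 0], [-0.3, -2.0, 0], [0, -1, 0], [0, 0, 0]]' --rot '[[0, 0, 10.4], [0, 0, 10.4], [0, 0, 10.4], [0, 0, 10.4], [0, 0, 10.4], [0, 0, 10.4], [0, 0, 10.4], [0, 0, 10.4], [0, 0, 10.4], [0, 0, 10.4], [0, 0, 0]]' --hand '[1.5, 1.5, 1.5, 1.5, 1.5, 1.5, 1.5, 1.5, 1.5, 1.5, 1.5]'

```text
time: 11.2
eef_pos: [475.9, -58.7, 237.2]
tcp_rot: [-0.001, -0.567, 0.824, 0.001]
contact_force: [-0.1, 0.8, 0.9]
finger_gap: 21.7
finger_force: 25.0
```

Run:
```python
from ik import *
from h import get_state
s=get_state();q=s["joint_pos"];M=R.from_quat(np.roll(s["tcp_rot"],-1)).as_matrix()
print(s["time"],s["eef_pos"].round(1),q.round(2),s["finger_gap"],"x az",np.degrees(np.arctan2(M[1,0],M[0,0])).round(1),"z",M[:,2].round(2),fk(q,p)[0].round(1))
for t in (0,20,40,60,80):
    print(t,*[np.round(a,2) for a in ik(np.array([472,-87,240.]),frame(np.radians(-110),np.radians(t)),q)])
print(*[np.round(a,2) for a in ik(np.array([472,-87,103.]),frame(np.radians(-110),np.radians(80)),q)])
```

```text
11.2 [475.9 -58.7 237.2] [ 0.87  0.55 -1.22  1.87  0.57  1.14  2.21] 21.717093125160183 x az -110.9 z [-0.  0. -1.] [477.3 -56.1 241.3]
0 [ 0.92  0.52 -1.17  1.87  0.54  1.11  2.38] 0.0 0.0
20 [ 0.58  0.57 -1.06  1.82  0.76  1.39  2.08] 0.0 0.0
40 [ 0.28  0.68 -0.91  1.77  0.88  1.67  1.9 ] 0.0 0.0
60 [ 0.05  0.83 -0.74  1.72  0.94  1.9   1.79] 0.0 0.0
80 [-0.29  0.92 -0.24  1.68  0.91  1.9   1.87] 0.0 0.0
[-0.19  1.18 -0.41  1.65  0.98  1.9   1.63] 0.0 0.0
```

Call:
jog_arm --delta_pos '[[0, -0.3, 0.3], [0, -0.3, 0.3], [0, -0.3, 0.3], [0, -0.3, 0], [0, -0.3, 0], [0, -0.3, 0], [0, -0.3, 0], [0, -0.3, 0], [0, -0.3, 0], [0, -0.3, 0], [0, 0, 0]]' --rot '[[-7.5, 2.8, 0], [-7.5, 2.8, 0], [-7.5, 2.8, 0], [-7.5, 2.8, 0], [-7.5, 2.8, 0], [-7.5, 2.8, 0], [-7.5, 2.8, 0], [-7.5, 2.8, 0], [-7.5, 2.8, 0], [-7.5, 2.8, 0], [0, 0, 0]]' --hand '[1.5, 1.5, 1.5, 1.5, 1.5, 1.5, 1.5, 1.5, 1.5, 1.5, 1.5]'

```text
time: 12.58
eef_pos: [476.4, -86.1, 245.0]
tcp_rot: [-0.528, -0.436, 0.628, -0.369]
contact_force: [0.3, -0.5, -0.1]
finger_gap: 21.5
finger_force: 25.0
```

Run:
```python
from ik import *
from h import *
s=get_state();q=s["joint_pos"];M=R.from_quat(np.roll(s["tcp_rot"],-1)).as_matrix()
print(s["time"],s["eef_pos"].round(1),q.round(2),s["finger_gap"]);print(M.round(2))
for c in("side","top"):
    im,d=imaging.snapshot(c);w=cloud(c,d);I=im.astype(int)
    m=(I[...,0]-I[...,1]>45)&(I[...,0]-I[...,2]>40)&(w[...,2]>95)&(np.hypot(w[...,0]-475,w[...,1]+75)<90)
    P=w[m]
    if len(P)>10:
        u,_,vt=np.linalg.svd(P-P.mean(0),full_matrices=False);print(c,len(P),P.mean(0).round(),P.min(0).round(),P.max(0).round(),vt[0].round(2))
    save("t_"+c,im)
    if c=="side": A=cv2.resize(im[80:280,250:450],None,fx=2,fy=2)
    else: B=cv2.resize(im[190:310,280:440],None,fx=2.5,fy=2.5)
B=cv2.copyMakeBorder(B,0,100,0,0,cv2.BORDER_CONSTANT); save("tilt",np.hstack([A,B]))
```

```text
12.575 [476.4 -86.1 245. ] [-0.33  1.02 -0.27  1.56  0.84  1.97  1.82] 21.51676607915593
[[-0.06 -0.94 -0.34]
 [-0.16  0.35 -0.92]
 [ 0.99 -0.   -0.17]]
side 154 [485. -44. 234.] [475. -58. 161.] [501. -23. 278.] [-0.01 -0.14  0.99]
top 69 [485. -54. 273.] [475. -64. 246.] [496. -45. 282.] [-0.06 -0.4   0.91]
```

View pics/tilt.png

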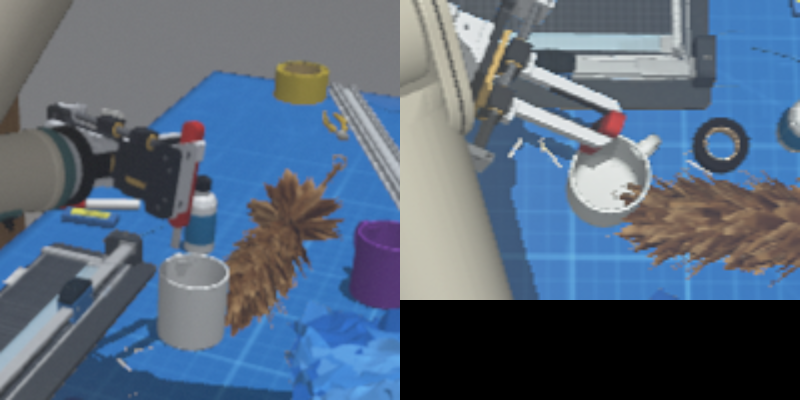

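The cutter is upright, blade down, just behind the mug. Its back end is at (485,-54,280) and its tip at about (495,-33,130). The height offset turns out to lie along the tool axis: the true fingertips are 31 mm behind the reported TCP. I'll shift by (-11,-22) mm and lower.

Call:
jog_arm --delta_pos '[[-0.6, -1.1, 0], [-0.5, -1.1, 0], [0, 0, -0.5], [0, 0, -1.5], [0, 0, -2], [0, 0, -2], [0, 0, -1], [0, 0, 0]]' --rot '[[0, 0, 0], [0, 0, 0], [0, 0, 0], [0, 0, 0], [0, 0, 0], [0, 0, 0], [0, 0, 0], [0, 0, 0]]' --hand '[1.5, 1.5, 1.5, 1.5, 1.5, 1.5, 1.5, 1.5]'

```text
time: 13.68
eef_pos: [465.5, -109.8, 176.3]
tcp_rot: [-0.528, -0.436, 0.629, -0.368]
contact_force: [-0.1, -0.7, -0.9]
finger_gap: 21.5
finger_force: 25.0
```

Run:
```python
from ik import *
from h import *
s=get_state();q=s["joint_pos"];M=R.from_quat(np.roll(s["tcp_rot"],-1)).as_matrix()
print(s["time"],s["eef_pos"].round(1),q.round(2),s["finger_gap"],s["contact_force"].round(1));print(M.round(2))
A=[]
for c in("side","top"):
    im,d=imaging.snapshot(c);w=cloud(c,d);I=im.astype(int)
    m=(I[...,0]-I[...,1]>45)&(I[...,0]-I[...,2]>40)&(w[...,2]>70)&(np.hypot(w[...,0]-475,w[...,1]+75)<70)
    P=w[m]; print(c,len(P),P.mean(0).round(),P.min(0).round(),P.max(0).round())
    A.append(cv2.resize(im[120:280,270:430] if c=="side" else im[200:300,310:410],(400,400)))
save("ins",np.hstack(A))
```

```text
13.675 [ 465.5 -109.8  176.3] [-0.31  1.11 -0.26  1.6   0.85  1.87  1.74] 21.515367229304854 [-0.1 -0.7 -0.9]
[[-0.06 -0.94 -0.34]
 [-0.16  0.35 -0.92]
 [ 0.99 -0.   -0.17]]
side 104 [475. -71. 188.] [465. -83.  95.] [487. -48. 210.]
top 62 [474. -78. 204.] [464. -87. 173.] [487. -69. 214.]
```

View pics/ins.png

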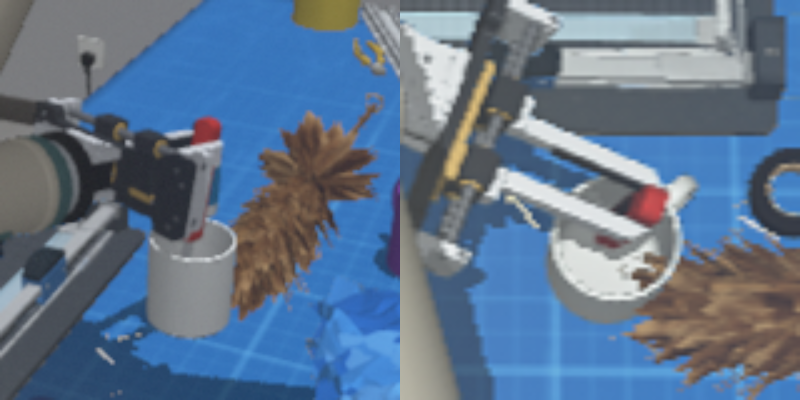

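The cutter is inside the mug mouth, with its back end at (474,-78,210) and the tip at about z = 65. I'll lower the rest of the way.

Call:
jog_arm --delta_pos '[[0, 0, -1.5], [0, 0, -1.8], [0, 0, -1], [0, 0, -0.5], [0, 0, -0.3], [0, 0, 0]]' --rot '[[0, 0, 0], [0, 0, 0], [0, 0, 0], [0, 0, 0], [0, 0, 0], [0, 0, 0]]' --hand '[1.5, 1.5, 1.5, 1.5, 1.5, 1.5]'

```text
time: 14.52
eef_pos: [465.8, -109.9, 126.2]
tcp_rot: [-0.528, -0.435, 0.63, -0.368]
contact_force: [-0.1, 0.4, 0.7]
finger_gap: 21.7
finger_force: 25.0
```

Call:
jog_arm --delta_pos '[[0, 0, -0.3], [0, 0, -0.2], [0, 0, 0]]' --rot '[[0, 0, 0], [0, 0, 0], [0, 0, 0]]' --hand '[1.5, 1.5, 1.5]'

```text
time: 14.9
eef_pos: [465.7, -109.9, 121.1]
tcp_rot: [-0.528, -0.435, 0.63, -0.368]
contact_force: [-0.1, 0.5, -0.2]
finger_gap: 21.6
finger_force: 25.0
```

Run:
```python
from h import *
s=get_state();print(s["time"],s["eef_pos"].round(1),s["contact_force"].round(1))
for c in("side","top"):
    im,d=imaging.snapshot(c);w=cloud(c,d);I=im.astype(int)
    m=(I[...,0]-I[...,1]>45)&(I[...,0]-I[...,2]>40)&(w[...,2]>70)&(np.hypot(w[...,0]-475,w[...,1]+75)<70)
    P=w[m]; print(c,len(P),P.mean(0).round(),P.min(0).round(),np.percentile(P,97,axis=0).round())
```

```text
14.9 [ 465.7 -109.9  121.1] [-0.1  0.5 -0.2]
side 90 [475. -73. 143.] [464. -84. 127.] [487. -68. 154.]
top 60 [474. -78. 148.] [464. -88. 118.] [483. -70. 156.]
```

Call:
jog_arm --delta_pos '[[0, 0, 0], [0, 0, 0], [0, 0, 0], [0, 0, 0], [0.7, 1.8, 0.4], [1.4, 3.6, 0.8], [1.7, 4.6, 1.0], [1.0, 3, 2.0], [0, 0, 0]]' --rot '[[0, 0, 0], [0, 0, 0], [0, 0, 0], [0, 0, 0], [0, 0, 0], [0, 0, 0], [0, 0, 0], [0, 0, 0], [0, 0, 0]]' --hand '[2.5, 3.5, 4.5, 5, 5, 5, 5, 5, 5]'

```text
time: 16.12
eef_pos: [514.6, 23.5, 163.7]
tcp_rot: [-0.525, -0.437, 0.63, -0.369]
contact_force: [-0.9, -0.0, 0.7]
finger_gap: 49.6
finger_force: 0.0
```

Run:
```python
from h import *
from ik import *
s=get_state();print(s["time"],s["eef_pos"].round(1),s["contact_force"].round(1),s["joint_pos"].round(2),s["finger_gap"])
A=[]
for c in("side","top"):
    im,d=imaging.snapshot(c);w=cloud(c,d);I=im.astype(int)
    m=(I[...,0]-I[...,1]>45)&(I[...,0]-I[...,2]>40)&(w[...,2]>70)&(np.hypot(w[...,0]-475,w[...,1]+75)<90)
    P=w[m]; print(c,len(P),P.mean(0).round(),P.min(0).round(),np.percentile(P,97,axis=0).round())
    A.append(cv2.resize(im[120:280,270:430] if c=="side" else im[200:300,310:410],(400,400)))
    if c=="side":
        Q=w.reshape(-1,3);Q=Q[(Q[:,2]>15)&(Q[:,2]<85)&(np.hypot(Q[:,0]-478,Q[:,1]+66)<75)&(im.reshape(-1,3).min(1)>110)]
        g=least_squares(lambda k:np.hypot(Q[:,0]-k[0],Q[:,1]-k[1])-42,[478,-64],loss="soft_l1",f_scale=3);print("mug",g.x.round(1))
save("rel",np.hstack(A))
```

```text
16.125 [514.6  23.5 163.7] [-0.9 -0.   0.7] [-0.56  1.21 -0.06  1.24  0.71  1.97  1.94] 49.62468778645554
side 170 [ 461. -102.  116.] [ 449. -118.   71.] [473. -85. 138.]
mug [479.7 -67.2]
top 86 [ 461. -110.  129.] [ 450. -126.  107.] [473. -98. 142.]
```

View pics/rel.png

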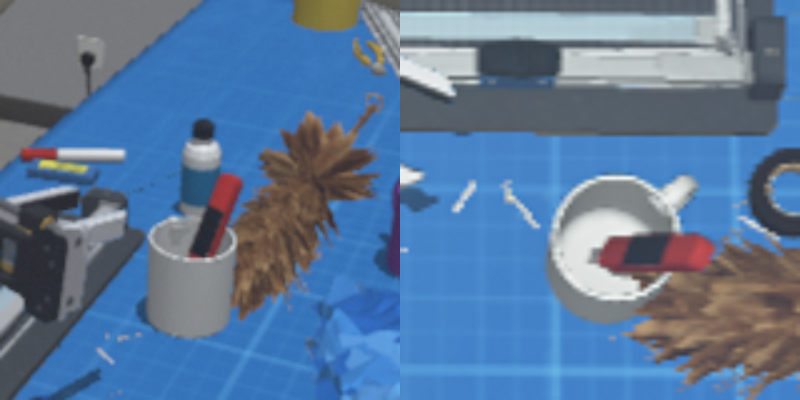

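The cutter stands in the white mug at about 30° of lean, with its back end at (461,-115,140). The mug hasn't moved, at (480,-67), and the gripper is clear. Next is the lid: untilt, then yaw so the fingers close along the unit's x.

Call:
jog_arm --delta_pos '[[0, 2, 3], [0, 1, 3], [0, 1, 2], [0, 0, 0], [0, 0, 0], [0, 0, 0], [0, 0, 0], [0, 0, 0], [0, 0, 0], [0, 0, 0], [0, 0, 0]]' --rot '[[0, 0, 0], [7.5, -2.8, 0], [7.5, -2.8, 0], [7.5, -2.8, 0], [7.5, -2.8, 0], [7.5, -2.8, 0], [7.5, -2.8, 0], [7.5, -2.8, 0], [7.5, -2.8, 0], [7.5, -2.8, 0], [7.5, -2.8, 0]]' --hand '[5, 5, 5, 5, 5, 5, 5, 5, 5, 5, 5]'

```text
time: 17.6
eef_pos: [512.3, 58.0, 242.7]
tcp_rot: [0.001, -0.567, 0.823, 0.001]
contact_force: [0.0, -0.1, -0.2]
finger_gap: 50.2
finger_force: 0.0
```

Call:
jog_arm --delta_pos '[[-1.2, 1.8, -0.5], [-1.2, 1.8, -0.5], [-1.2, 1.8, -0.5], [-1.2, 1.8, -0.5], [-1.2, 1.8, 0], [-1.2, 1.8, 0], [-1.2, 1.8, 0], [-1.2, 1.8, 0], [-1.2, 1.8, 0], [-1.2, 1.8, 0], [-1.2, 1.8, 0], [-0.8, 1.4, 0]]' --rot '[[0, 0, -10.2], [0, 0, -10.2], [0, 0, -10.2], [0, 0, -10.2], [0, 0, -10.2], [0, 0, -10.2], [0, 0, -10.2], [0, 0, -10.2], [0, 0, -10.2], [0, 0, -10.2], [0, 0, -10.2], [0, 0, -10.2]]' --hand '[5, 5, 5, 5, 5, 5, 5, 5, 5, 5, 5, 5]'

```text
time: 19.1
eef_pos: [372.2, 270.1, 222.0]
tcp_rot: [-0.001, 0.451, 0.893, -0.002]
contact_force: [0.4, 0.4, 1.2]
finger_gap: 50.0
finger_force: 0.0
```

Run:
```python
from ik import *
from h import *
s=get_state();q=s["joint_pos"];M=R.from_quat(np.roll(s["tcp_rot"],-1)).as_matrix()
print(s["time"],s["eef_pos"].round(1),q.round(2));print(M.round(3),"x az",np.degrees(np.arctan2(M[1,0],M[0,0])).round(1))
# handle bar from initial clouds: dark points in unit frame
for c,rng in(("side",(290,300,350,370)),("top",(195,265,270,325))):
    Z=np.load(f"/tmp/{c}0.npz");w=Z["w"];I=Z["im"];v,u=np.mgrid[0:480,0:640]
    a=np.radians(36.5);e=np.array([np.cos(a),np.sin(a)]);f=np.array([-e[1],e[0]])
    d=w[...,:2]-np.array([478.5,352.5]);ux=d@e;uy=d@f
    m=(I.max(-1)<95)&(w[...,2]>38)&(w[...,2]<66)&(ux>-150)&(ux<-112)&(abs(uy)<60)
    print(c,m.sum(),"bar ux pct",np.percentile(ux[m],[5,50,95]).round(1),"uy",np.percentile(uy[m],[2,98]).round(1),"z",np.percentile(w[...,2][m],[50,95]).round(1))
```

```text
19.1 [372.2 270.1 222. ] [-0.8   0.3   0.15  1.96 -0.06  0.89  0.01]
[[-0.594  0.805 -0.003]
 [ 0.805  0.594 -0.003]
 [-0.    -0.004 -1.   ]] x az 126.4
side 353 bar ux pct [-132.6 -126.6 -114.6] uy [-48.6  55.3] z [55.4 57.8]
top 38 bar ux pct [-136.  -131.  -117.4] uy [-53.6  53.2] z [56.  60.7]
```

Call:
jog_arm --delta_pos '[[0.2, 0.5, -3], [0, 0, -4.5], [0, 0, -4.5], [0, 0, -3], [0, 0, 0], [0, 0, 0]]' --rot '[[0, 0, 0], [0, 0, 0], [0, 0, 0], [0, 0, 0], [0, 0, 0], [0, 0, 0]]' --hand '[4.4, 4.4, 4.4, 4.4, 4.4, 4.4]'

```text
time: 19.85
eef_pos: [375.9, 276.2, 73.7]
tcp_rot: [-0.0, 0.448, 0.894, -0.0]
contact_force: [0.4, -0.0, 0.9]
finger_gap: 43.9
finger_force: 0.0
```

Call:
jog_arm --delta_pos '[[0, 0, -2], [0, 0, -2], [0, 0, -1.5], [0, 0, -1], [0, 0, 0]]' --rot '[[0, 0, 0], [0, 0, 0], [0, 0, 0], [0, 0, 0], [0, 0, 0]]' --hand '[4.4, 4.4, 4.4, 4.4, 4.4]'

```text
time: 20.48
eef_pos: [375.9, 277.2, 8.5]
tcp_rot: [0.0, 0.447, 0.895, 0.0]
contact_force: [-0.6, -0.8, 0.6]
finger_gap: 44.3
finger_force: 0.0
```

Call:
jog_arm --delta_pos '[[0, 0, 0], [0, 0, 0], [0, 0, 0], [0, 0, 0], [0, 0, 0], [0, 0, 0]]' --rot '[[0, 0, 0], [0, 0, 0], [0, 0, 0], [0, 0, 0], [0, 0, 0], [0, 0, 0]]' --hand '[3, 2, 0.5, 0.5, 0.5, 0.5]' --grip_force 15

```text
time: 21.22
eef_pos: [374.7, 276.4, 8.3]
tcp_rot: [-0.001, 0.447, 0.895, -0.001]
contact_force: [-3.1, -0.7, 6.1]
finger_gap: 11.7
finger_force: 15.0
```

Gripped the bar at 11.7 mm. I'll raise the bar along its 215 mm arc with the tool vertical, 5° per row, checking midway.

Call:
jog_arm --delta_pos '[[0.07, 0.05, 1.87], [0.2, 0.15, 1.86], [0.33, 0.24, 1.83], [0.45, 0.34, 1.79], [0, 0, 0]]' --rot '[[0, 0, 0], [0, 0, 0], [0, 0, 0], [0, 0, 0], [0, 0, 0]]' --hand '[0.5, 0.5, 0.5, 0.5, 0.5]' --grip_force 25

```text
time: 21.85
eef_pos: [384.6, 283.7, 81.9]
tcp_rot: [-0.001, 0.447, 0.895, -0.001]
contact_force: [-3.2, -2.8, -0.3]
finger_gap: 11.6
finger_force: 25.0
```

Call:
jog_arm --delta_pos '[[0.58, 0.43, 1.74], [0.7, 0.52, 1.66], [0.81, 0.6, 1.58], [0.92, 0.68, 1.49], [1.02, 0.76, 1.38], [0, 0, 0], [0, 0, 0]]' --rot '[[0, 0, 0], [0, 0, 0], [0, 0, 0], [0, 0, 0], [0, 0, 0], [0, 0, 0], [0, 0, 0]]' --hand '[0.5, 0.5, 0.5, 0.5, 0.5, 0.5, 0.5]'

```text
time: 22.72
eef_pos: [420.9, 310.7, 159.2]
tcp_rot: [-0.003, 0.447, 0.895, -0.006]
contact_force: [-11.3, -6.8, 10.0]
finger_gap: 11.0
finger_force: 25.0
```

Run:
```python
from h import *
s=get_state();print(s["time"],s["eef_pos"].round(1),s["contact_force"].round(1),s["finger_gap"],s["finger_force"])
for c in ("side","top"):
    im,d=imaging.snapshot(c);w=cloud(c,d);I=im.astype(int)
    e=np.array([.804,.595]);f=np.array([-e[1],e[0]]);D=w[...,:2]-[478.5,352.5];ux=D@e;uy=D@f
    m=(abs(uy)<100)&(ux>-70)&(ux<80)&(w[...,2]>62)&(I.min(-1)>100)&(I.max(-1)-I.min(-1)<30)&(w[...,2]<200)
    X,Zz=ux[m],w[...,2][m]
    k=np.ones(len(X),bool)
    for _ in range(6):
        g=np.polyfit(X[k],Zz[k],1);k=abs(np.polyval(g,X)-Zz)<8
    print(c,m.sum(),k.sum(),"slope",g,"angle deg",np.degrees(np.arctan(-g[0])))
    if c=="side":
        m=(I[...,0]-I[...,1]>45)&(I[...,0]-I[...,2]>40)&(w[...,2]>70)&(np.hypot(w[...,0]-475,w[...,1]+75)<90);P=w[m];print("cutter",P.mean(0).round())
for q in["blue_magnet","black_tape","ink_bottle"]: print(q,[(np.round(r["xy"]),round(r["conf"],2)) for r in imaging.spot_in(q,"top")[:2]])
```

```text
22.725 [420.9 310.7 159.2] [-11.3  -6.8  10. ] 11.037406992275166 25.007891356945038
side 6418 6364 slope [ -0.92799534 138.63151018] angle deg 42.861173943434466
cutter [ 454. -112.  135.]
top 881 856 slope [ -0.91887449 136.83444414] angle deg 42.57911062725497
blue_magnet [(array([278., 246.]), 0.61)]
black_tape [(array([410., 243.]), 0.56)]
ink_bottle [(array([438., 240.]), 0.7), (array([412., 241.]), 0.25)]
```

Call:
jog_arm --delta_pos '[[0.15, 0.1, 0.4], [0.15, 0.1, 0.4], [0, 0, 0], [0, 0, 0], [0, 0, 0]]' --rot '[[0, 0, 0], [0, 0, 0], [0, 0, 0], [0, 0, 0], [0, 0, 0]]' --hand '[0.5, 0.5, 0.5, 0.5, 0.5]'

```text
time: 23.6
eef_pos: [427.5, 315.5, 167.6]
tcp_rot: [-0.001, 0.447, 0.895, -0.002]
contact_force: [-5.2, -4.0, 3.5]
finger_gap: 10.8
finger_force: 25.0
```

Run:
```python
from h import *
s=get_state();print(s["time"],s["eef_pos"].round(1),s["contact_force"].round(1),s["finger_gap"],s["finger_force"],s["qd"].round(3))
for c in ("side","top"):
    im,d=imaging.snapshot(c);w=cloud(c,d);I=im.astype(int)
    e=np.array([.804,.595]);f=np.array([-e[1],e[0]]);D=w[...,:2]-[478.5,352.5];ux=D@e;uy=D@f
    m=(abs(uy)<100)&(ux>-70)&(ux<80)&(w[...,2]>62)&(I.min(-1)>100)&(I.max(-1)-I.min(-1)<30)&(w[...,2]<200)
    X,Zz=ux[m],w[...,2][m]; k=np.ones(len(X),bool)
    for _ in range(6):
        g=np.polyfit(X[k],Zz[k],1);k=abs(np.polyval(g,X)-Zz)<8
    print(c,k.sum(),"angle deg",np.degrees(np.arctan(-g[0])))
    m=(I[...,0]-I[...,1]>45)&(I[...,0]-I[...,2]>40)&(w[...,2]>40)&(np.hypot(w[...,0]-475,w[...,1]+75)<110);P=w[m];print("cutter",len(P),P.mean(0).round(),np.percentile(P,3,axis=0).round(),np.percentile(P,97,axis=0).round())
    v,u=np.nonzero(m); print("px",u.min(),u.max(),v.min(),v.max())
    Q=w.reshape(-1,3);z=Q[:,2]
    for n,b in(("magnet",(525,155,20,42)),("tape",(528,-199,10,25)),("bottle",(537,-277,60,118))):
        k=(np.hypot(Q[:,0]-b[0],Q[:,1]-b[1])<60)&(z>b[2])&(z<b[3]); k0=None
        W0=np.load(f"/tmp/{c}0.npz")["w"].reshape(-1,3); k0=(np.hypot(W0[:,0]-b[0],W0[:,1]-b[1])<60)&(W0[:,2]>b[2])&(W0[:,2]<b[3])
        print(n,np.median(W0[k0],0).round(),np.median(Q[k],0).round(),k0.sum(),k.sum())
```

```text
23.6 [427.5 315.5 167.6] [-5.2 -4.   3.5] 10.825329824441827 25.00875860452652 [-0.001  0.002 -0.001 -0.001 -0.     0.001 -0.002]
side 6002 angle deg 45.85416995609402
cutter 34 [ 458. -103.  117.] [ 451. -115.   63.] [484. -75. 140.]
px 346 366 190 222
magnet [526. 167.  29.] [524. 166.  29.] 206 190
tape [ 576. -178.   14.] [ 490. -230.   21.] 22 4
bottle [ 544. -271.   82.] [ 541. -276.  100.] 239 99
top 777 angle deg 45.735574954712845
cutter 120 [465. -99. 109.] [ 451. -122.   44.] [484. -65. 141.]
px 360 388 259 267
magnet [527. 157.  30.] [527. 157.  30.] 166 172
tape [ 530. -193.   17.] [ 530. -194.   18.] 344 346
bottle [ 541. -278.   84.] [ 540. -278.   85.] 245 244
```

```bash
python3 -c "
from h import *
print(ticket.close_job())"
```

```text
the job is handed in; nothing more can be done
None
```

I handed the job in at about 24 s, and no verdict came back. By the last camera check, the cutter stands blade down in the upright white mug, leaning about 34°. The lid is held at about 45.8° by its handle, and the magnet, tape and bottle are where they started.

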